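Scrap the worn bearing ring through the box flap

TASK

The big bearing ring on the sorting shelf is worn out: with the fingertips push it along the shelf, in under the hanging flap and over the edge behind it, so that it drops into the scrap box, then draw the fingers back out so that the flap swings shut. Push it only, flat on the shelf - do not pick it up - do not force the flap or lean hard on the box, and leave the smaller ring, the gear and everything else where they are.

Things in the scene. Friction and masses are not known exactly. Their poses are not given: they have to be found in the camera images.
- scrap_box: blue sheet-steel scrap box, 352 mm wide, 250 mm deep, 150 mm tall, with a bare-metal sorting shelf on its robot side, screwed to the bench. Origin on the bench directly below the middle of the closed flap; x points level from the shelf into the box (the way to push), y along the flap, z up. Box panels reach back to x = 250 mm; its floor lies 80 mm below the shelf
- shelf_front (a point): middle of the shelf's open front edge, on its top: x = -160, y = 0, z = 85 mm in the box's frame. The flat shelf runs from here to the drop edge, 195 mm, straight on beneath the flap; y from -170 to 170 mm, with low side edges standing 14 mm above it
- drop_edge (a point): middle of the drop edge behind the flap, on the shelf's top: x = 35, y = 0, z = 85 mm in the box's frame. A part falls in once its middle is past this edge; a 65 degree slide leads down to the floor
- hood_edge (a point): middle of the lower front edge of the blue hood over the mouth: x = -4, y = 0, z = 143 mm in the box's frame. The mouth under it is 58 mm high and 340 mm wide. Hood and clear lid behind it have flat tops 65 to 68 mm above the shelf. To push a part past the drop edge the fingers reach in under the hood, so they must slant, tips forward, by some 20 to 35 degrees; upright ones meet the hood too early
- flap (a joint): angle (rad) of the bare-metal flap closing the mouth: 0 hanging shut, grows as its lower edge swings into the box, to 1.35. Hinge along the top of the mouth, 57 mm above the shelf at x = 0; plate 334 x 3 mm, its lower edge 3 mm above the shelf, a 7 mm bar inside; 110 g. Opens inwards only, pushed by the part with about 1 N, rests on what is under it, falls shut by its weight; no latch or spring
- big_ring: the worn part: a plain steel bearing ring, the biggest part on the shelf, 72 mm outside, 52 mm inside, 22 mm high, about 0.33 kg, lying flat in one of three places side by side on the shelf, in front of the flap. Origin: centre of its underside; z up along its axis
- small_ring: smaller steel bearing ring, 52 mm outside, 36 mm inside, 16 mm high, lying on the same shelf beside it; not to be touched. Origin: centre of its underside
- planet_gear: small dark toothed gear, 48 mm across, 18 mm high, lying on the same shelf; not to be touched. Origin: centre of its underside
- spray_can: spray can, 64 mm across, 200 mm tall, standing on the bench to the left; leave alone. Origin: centre of its underside
- screwdriver: screwdriver with red handle, 240 mm long, lying on the bench to the right; leave alone. Origin: on its underside near the middle of its length, x along it
- wrench: steel wrench, 200 mm long, lying on the bench to the left; leave alone. Origin: on its underside near the middle of its length, x along it
- socket: steel socket, 28 mm across, 35 mm tall, standing on the bench to the right; leave alone. Origin: centre of its underside
- splined_shaft: short steel shaft, 42 mm across, 130 mm tall, standing on the bench to the left; leave alone. Origin: centre of its underside
Mind the look-alikes: they are no part of the job. Leave any green look-alike of the big_ring alone.

How it is judged:
By the outcome, as a careful person would: the job done as asked, in the order asked, and still so for the second after the job is handed in, with the robot touching nothing.
It also fails if it takes over 38 s, if anything falls off the work surface, if the arm or the gripper's body presses on something with over 40 N, if the wrist force passes 120 N, or if a joint passes its speed limit or range.

ROBOT

A 6-joint arm with a two-finger parallel gripper is mounted at the origin on the work surface. World frame = base frame: x ahead of the robot, y to its left, z up, the work surface at z = 0. Lengths are in m, angles in rad, forces in N, time in s.
With the tool pointing down it reaches from about 0.375 to 0.9 m from the base axis. Payload 3.1 kg.
Tool frame: the origin (TCP) lies on the centre line of the jaws, within the pads' length; the fingertips stand robot.tip_reach ahead of it and the grasp point (between the pads) lies 8 mm behind it (robot.tip_reach is the distance from the TCP to the fingertips, in m); z points along the fingers, y is the line along which they close (so a half turn about z gives the same grasp; the last joint's range is limited). The gripper opens to 87 mm and grips with 3 to 60 N. Pads are 19 mm wide; open, the fingers measure 117 mm over their backs; the gripper's body (75 mm by 190 mm) begins 51 mm behind the grasp point.
Start: joints at [-1.514, 0.527, 1.433, -0, 1.181, -0.178], TCP at [0.145, -0.608, 0.234] pointing down, gripper open.
Joint ranges: [-3.08, 3.08], [-0.75, 2.2], [0.22, 2.44], [-1.43, 4.57], [0, 2.65], [-2.85, 2.85]. Speed limits (rad/s): [2.79, 2.79, 3.14, 3.14, 3.14, 3.14].

INTERFACE

Orientations are given as a unit quaternion [x, y, z, w].
In Python, from rig import robot gives the robot as it stands.
- The arm moves only by the tool jog_arm, never from a script. Its argument "motion" is one flat list of numbers, 7 for each row, row after row: the shift along the tool's x, y, z scaled (see below), then the turn, a rotation vector about the tool's x, y, z scaled (see below), then the gripper's target within -1 to 1 (shut at 1, half-way at 0, fully open at -1). In form: [x, y, z, rx, ry, rz, hand, x, y, z, rx, ry, rz, hand, ...]. A call has 1 to 12 rows; each row shifts and turns the commanded pose from where the row before left it, along the tool's axes as they then stand; what a row does not reach is not made up. The controller multiplies each number of a shift by 4 cm and each number of a turn by 4 degrees. A row lasts 1/8 s, in which the tool goes at most 62.5 mm and 10.7 degrees, less where a joint would pass 70% of its speed; a pose out of reach is approached as far as the arm can. A call with a number of a shift or a turn outside -1 to 1 is refused whole. A call with a gripper value outside its range is refused whole. The fingers move at their own pace and stop on an object; "grip_force" is the grip in N (left out, the last holds). Time passes only in rows, so rows that do not move let the fingers close. It gives the time, the measured TCP pose, the force, the opening and the grip force at its end, in the units of the state.
- robot.get_obs(): the state, without advancing time (a new reading comes with each control period).
- robot.camera(name): name is "scene" or "top"; returns the picture (400x640x3 uint8, blue, green, red); there is no depth.
- robot.calibration(name): a dict with "fx", "fy", "cx", "cy" (pixels), "R" (3x3) and "t" (3): a world point X has camera coordinates R X + t. Camera axes: x right, y down, z forward; pixel columns grow to the right and rows downward; lengths in m; the calibration is good to about 2 mm. A picture is of the moment at which its call begins. calibration takes no time and is no camera call.
- robot.hand_in(): hands the job in; it is judged then, once.
The state is a dict: "time": time; "q": joint angles; "joint_velocities": joint speeds; "joint_torque": joint torques, N m; "position": TCP position; "tool_rot": TCP orientation; "ft_force": force on the tool from outside, world axes, zero at the start; "moment": the same for the moment, N m; "grip_width": finger opening in m; "grip_force": force on a finger pad.
Only numpy, scipy, OpenCV 4.12 (cv2) and the standard library are available. Lean on these libraries where they do the work, as an engineer would, in place of code of your own. Each camera call takes 0.05 s, during which the arm holds its last target. There are 200 camera calls.

## Working session

There is one attempt and no reset: what is moved stays moved. The work goes in short steps, Python scripts to look and compute and a tool call to move; the robot and the scene stay as the last step left them, time stands still between calls to the robot, and variables do not carry over. Pictures are saved under pics/ and viewed, at most 10 in all, crops included, and the job is handed in when it is done.

Besides the shell and the picture viewer there is one more tool, called after "Call:" as name(argument=value, ...) on one line, values as JSON. jog_arm: Moves the arm, as the interface text tells. Shifts and turns lie within -1 to 1; 1 stands for 4 cm of shift or 4 degrees of turn. Its arguments: {"type":"object","properties":{"motion":{"type":"array","items":{"type":"number"}},"grip_force":{"type":"number"}},"required":["motion"]}

```bash
mkdir -p pics
python3 - <<'E'
from rig import robot
import cv2,numpy as np
for n in("scene","top"):
    cv2.imwrite(f"pics/{n}0.png",robot.camera(n)); c=robot.calibration(n)
    R=np.array(c["R"]);print(n,c["fx"],c["fy"],c["cx"],c["cy"],(-R.T@np.array(c["t"])).round(3),R.round(3).tolist())
o=robot.get_obs();print(o["position"],o["tool_rot"],o["grip_width"],robot.tip_reach)
E
```

```text
scene 466.4439418669619 466.4439418669619 314.7890921676608 200.3867663374775 [ 1.    -0.553  1.215] [[0.77, 0.638, -0.003], [0.523, -0.634, -0.569], [-0.365, 0.437, -0.822]]
top 440.4129000790218 440.4129000790218 317.72142466818576 199.82139984550295 [0.274 0.022 1.329] [[0.119, -0.993, 0.003], [-0.971, -0.117, -0.21], [0.209, 0.022, -0.978]]
[ 0.14540526 -0.60719599  0.2326546 ] [ 9.93114011e-01  1.17147687e-01  6.49011323e-05 -9.88485559e-04] 0.08688104277143123 0.011
```

View pics/scene0.png

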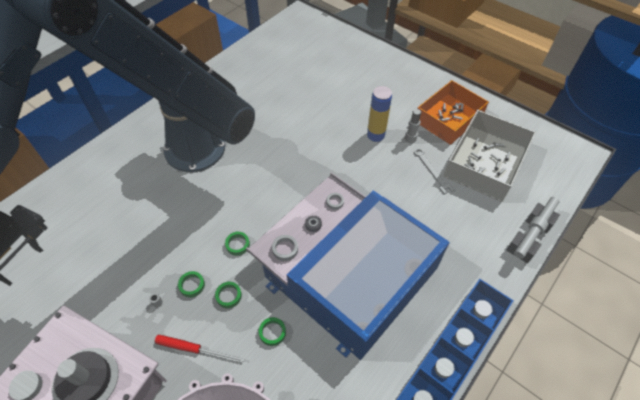

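View pics/top0.png

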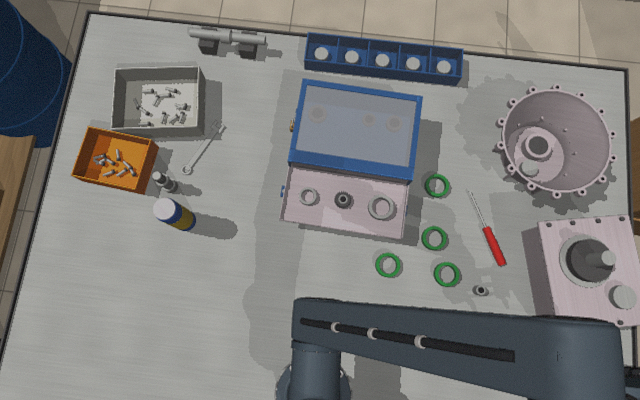

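The scene view shows ring candidates at (285,248), (334,201) and the gear at (313,223). The top view shows the big ring at (382,208), small ring at (309,197), gear at (343,200), and green look-alikes at (437,185), (434,238), (388,265) and (447,274). I choose (382,208), the biggest steel ring on the shelf, and check it in a close crop.

Run:
```python
import cv2
a=cv2.imread("pics/top0.png")[130:250,270:430]
cv2.imwrite("pics/crop.png",cv2.resize(a,None,fx=5,fy=5,interpolation=cv2.INTER_CUBIC))
```

```text
(no output)
```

View pics/crop.png

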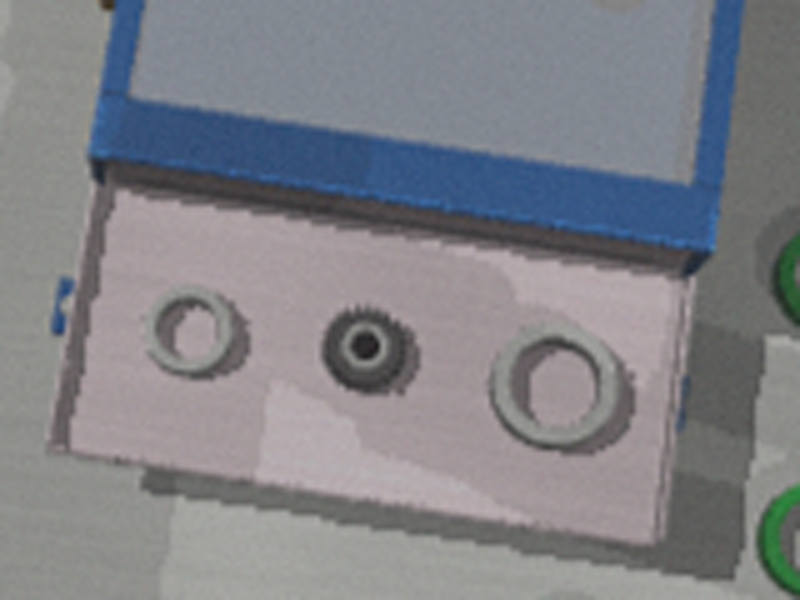

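```bash
cat > h.py <<'E'
from rig import robot
import numpy as np
def ray(u,v,z,n="top"):
    c=robot.calibration(n);R=np.array(c["R"]);C=-R.T@np.array(c["t"])
    d=R.T@[(u-c["cx"])/c["fx"],(v-c["cy"])/c["fy"],1];return C+d*(z-C[2])/d[2]
E
python3 - <<'E'
from h import *
k=lambda u,v,z:ray(270+(u+.5)/5-.5,130+(v+.5)/5-.5,z)
P=dict(hl=k(95,158,.15),hr=k(712,248,.15),fl=k(68,452,.085),fr=k(658,545,.085),ring=k(556,385,.107),rl=k(490,378,.107),rr=k(622,392,.107),sm=k(191,333,.101),gear=k(366,348,.103))
for n in P:print(n,P[n].round(4))
hy=P["hl"]-P["hr"];fy=P["fl"]-P["fr"];print(np.linalg.norm(hy),np.linalg.norm(fy))
for y in(hy,fy):print(np.degrees(np.arctan2(-y[0],y[1])))
y=(hy+fy);y/=np.linalg.norm(y);x=np.array([y[1],-y[0],0]);O=(P["fl"]+P["fr"])/2+.16*x;O2=(P["hl"]+P["hr"])/2+.004*x
print("O",O,O2,"x",x)
O=(O+O2)/2
for n in P:print(n,(P[n]-O)@x,(P[n]-O)@y)
print("scene check", ray(285,245,.107,"scene"))
E
```

```text
hl [0.6262 0.1417 0.15  ]
hr [ 0.6158 -0.2042  0.15  ]
fl [0.4699 0.1404 0.085 ]
fr [ 0.4571 -0.1992  0.085 ]
ring [ 0.5376 -0.1307  0.107 ]
rl [ 0.5372 -0.0932  0.107 ]
rr [ 0.5381 -0.1681  0.107 ]
sm [0.5441 0.0784 0.101 ]
gear [ 0.5469 -0.0217  0.103 ]
0.3461092090956254 0.3398039615865344
-1.724452441161386
-2.170692525144865
O [ 0.6233992  -0.03485014  0.085     ] [ 0.62496442 -0.03137471  0.15      ] x [ 0.99942356 -0.03394923  0.        ]
hl -0.003944542374380895 0.1748165999557805
hr -0.0026091241495126687 -0.1712900328598361
fl -0.16005545762561907 0.16813738520296861
fr -0.1613908758504873 -0.171663952298913
ring -0.08320819260435845 -0.10046453029836107
rl -0.08493721681014808 -0.06301154384326356
rr -0.08148116618190974 -0.13787424208317858
sm -0.0838516606651848 0.10874604129236984
gear -0.0776197686781135 0.008739131917719457
scene check [ 0.53984986 -0.12884816  0.107     ]
```

The crop shows the big plain ring (rim centre at crop (556,385)), clearly larger than the small ring (191,333), with the gear at (366,348). The sizes agree: rim about 75 mm, shelf width 340 mm, and the scene view puts the ring within 3 mm. The box origin is about (0.624, -0.033) with yaw -1.95°, and the ring is at box (-83, -100) mm. Moving now.

Call:
jog_arm(motion=[0.9,-0.8,0,0,0,0,0.3,0.9,-0.8,0,0,0,0,0.3,0.9,-0.8,0,0,0,0,0.3,0.9,-0.8,0,0,0,0,0.3,0.9,-0.8,0,0,0,0,0.3,0.9,-0.8,0,0,0,0,0.3,0.9,-0.8,0,0,0,0,0.3,0.9,-0.8,0,0,0,0,0.3,0.9,-0.8,0,0,0,0,0.3,0.9,-0.8,0,0,0,0,0.3,0.8,-0.8,0,0,0,0,0.3])

```text
time: 1.48
position: [0.4455, -0.1728, 0.2334]
tool_rot: [0.993, 0.117, -0.0, -0.0]
ft_force: [0.0, -0.6, 0.2]
grip_width: 0.0306
grip_force: 0.0
```

Call:
jog_arm(motion=[0,0,0,0,0,0.95,0.3,0,0,0,0,0,0.95,0.3,0,0,0,0,0,0.95,0.3,0,0,0,0,0,1,0.3,0,0,0,0,0,0,0.3])

```text
time: 2.1
position: [0.4446, -0.1741, 0.2333]
tool_rot: [1.0, -0.017, -0.0, -0.0]
ft_force: [0.1, -0.4, -0.8]
grip_width: 0.0306
grip_force: 0.0
```

Call:
jog_arm(motion=[0,0,0,0,1,0,0.3,0,0,0,0,1,0,0.3,0,0,0,0,1,0,0.3,0,0,0,0,1,0,0.3,0,0,0,0,1,0,0.3,0,0,0,0,1,0,0.3,0,0,0,0,1,0,0.3,0,0,0,0,1,0,0.3,0,0,0,0,0.5,0,0.3,0,0,0,0,0,0,0.3])

```text
time: 3.35
position: [0.4442, -0.1742, 0.2331]
tool_rot: [0.956, -0.017, 0.292, 0.005]
ft_force: [-0.5, -0.5, -0.2]
grip_width: 0.0307
grip_force: 0.0
```

```bash
cat >> h.py <<'E'
from scipy.spatial.transform import Rotation as Ro
import cv2
x=np.array([.99942,-.03395,0]);y=np.array([.03395,.99942,0]);z=np.array([0,0,1.]);O=np.array([.624,-.033,0])
B=np.c_[x,y,z]
def st():
    o=robot.get_obs();R=Ro.from_quat(o["tool_rot"]).as_matrix();p=np.array(o["position"])
    tip=p+R[:,2]*robot.tip_reach
    print("t",o["time"],"TCP",p.round(4),"tip box",(B.T@(tip-O)*1000).round(1),"lead",(B.T@(tip+R[:,0]*.0095-O)*1000).round(1),"low",(tip-R[:,0]*.0095)[2].round(4),"w",o["grip_width"],"F",np.round(o["ft_force"],1))
    print("axes in box",(B.T@R).round(3).tolist())
    return p,R,tip
def need(tipbox):
    p,R,tip=st();d=O+B@(np.array(tipbox)/1000)-tip
    print("jog units",(R.T@d/.04).round(2))
E
python3 -c "
from h import *
need([-146,-100,130]);need([-146,-100,93])"
```

```text
t 3.35 TCP [ 0.4442 -0.1742  0.2331] tip box [-168.8 -147.2  224. ] lead [-160.9 -147.2  229.3] low 0.2187 w 0.030652337494233295 F [-0.5 -0.5 -0.2]
axes in box [[0.83, -0.0, 0.558], [-0.001, -1.0, 0.0], [0.558, -0.001, -0.83]]
jog units [-0.84 -1.18  2.27]
t 3.35 TCP [ 0.4442 -0.1742  0.2331] tip box [-168.8 -147.2  224. ] lead [-160.9 -147.2  229.3] low 0.2187 w 0.030652337494233295 F [-0.5 -0.5 -0.2]
axes in box [[0.83, -0.0, 0.558], [-0.001, -1.0, 0.0], [0.558, -0.001, -0.83]]
jog units [-1.36 -1.18  3.04]
```

Call:
jog_arm(motion=[-0.28,-0.4,0.75,0,0,0,0.3,-0.28,-0.4,0.76,0,0,0,0.3,-0.28,-0.38,0.76,0,0,0,0.3,-0.26,0,0.38,0,0,0,0.3,-0.26,0,0.38,0,0,0,0.3,0,0,0,0,0,0,0.3])

```text
time: 4.1
position: [0.4687, -0.1321, 0.1134]
tool_rot: [0.956, -0.016, 0.295, 0.002]
ft_force: [0.7, -0.2, -0.5]
grip_width: 0.0309
grip_force: 0.0
```

Run:
```python
from h import *
st()
a=robot.camera("scene")[170:320,200:400];b=robot.camera("top")[130:260,270:430]
cv2.imwrite("pics/c2.png",np.hstack([cv2.resize(a,(400,300)),cv2.resize(b,(370,300))]))
```

```text
t 4.1 TCP [ 0.4687 -0.1321  0.1134] tip box [-145.6 -104.3  104.3] lead [-137.8 -104.3  109.7] low 0.099 w 0.03087281793116774 F [ 0.7 -0.2 -0.5]
axes in box [[0.827, 0.003, 0.563], [-0.001, -1.0, 0.006], [0.563, -0.005, -0.826]]
```

View pics/c2.png

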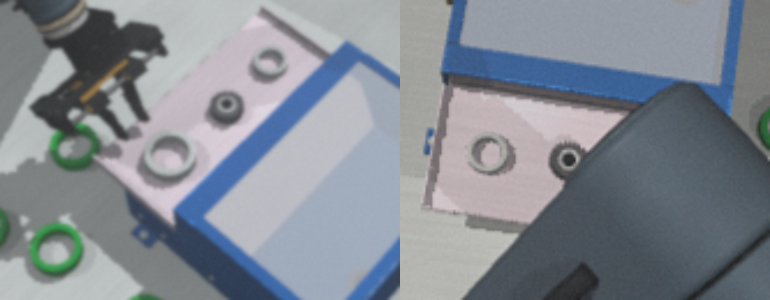

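The fingers stand in front of the big ring (composite (165,155)), with tips around (130,135). The gear and small ring are untouched. I'll let the arm settle and read the pose.

Call:
jog_arm(motion=[0,0,0,0,0,0,0.3])

```text
time: 4.32
position: [0.469, -0.1326, 0.1154]
tool_rot: [0.955, -0.015, 0.296, 0.004]
ft_force: [-0.4, 0.3, 1.1]
grip_width: 0.0306
grip_force: 0.0
```

```bash
python3 -c "
from h import *
need([-145.5,-100,93]);need([-60,-100,93]);need([8,-100,93])"
```

```text
t 4.325 TCP [ 0.469  -0.1326  0.1154] tip box [-145.4 -104.8  106.3] lead [-137.5 -104.8  111.7] low 0.1009 w 0.03058667087904412 F [-0.4  0.3  1.1]
axes in box [[0.825, 0.003, 0.566], [0.001, -1.0, 0.003], [0.566, -0.002, -0.825]]
jog units [-0.19 -0.12  0.27]
t 4.325 TCP [ 0.469  -0.1326  0.1154] tip box [-145.4 -104.8  106.3] lead [-137.5 -104.8  111.7] low 0.1009 w 0.03058667087904412 F [-0.4  0.3  1.1]
axes in box [[0.825, 0.003, 0.566], [0.001, -1.0, 0.003], [0.566, -0.002, -0.825]]
jog units [ 1.57 -0.11  1.48]
t 4.325 TCP [ 0.469  -0.1326  0.1154] tip box [-145.4 -104.8  106.3] lead [-137.5 -104.8  111.7] low 0.1009 w 0.03058667087904412 F [-0.4  0.3  1.1]
axes in box [[0.825, 0.003, 0.566], [0.001, -1.0, 0.003], [0.566, -0.002, -0.825]]
jog units [ 2.97 -0.11  2.44]
```

Call:
jog_arm(motion=[-0.1,-0.06,0.13,0,0,0,0.3,-0.09,-0.06,0.13,0,0,0,0.3,0,0,0,0,0,0,0.3])

```text
time: 4.7
position: [0.4684, -0.1275, 0.1021]
tool_rot: [0.955, -0.016, 0.296, 0.003]
ft_force: [1.0, 0.6, -0.0]
grip_width: 0.0303
grip_force: 0.0
```

```bash
python3 -c "
from h import *
need([-65,-100,93])"
```

```text
t 4.7 TCP [ 0.4684 -0.1275  0.1021] tip box [-146.1  -99.7   93.1] lead [-138.3  -99.7   98.4] low 0.0877 w 0.03032130293439902 F [ 1.   0.6 -0. ]
axes in box [[0.825, 0.002, 0.565], [0.0, -1.0, 0.004], [0.565, -0.003, -0.825]]
jog units [1.67 0.01 1.15]
```

Call:
jog_arm(motion=[0.17,0,0.115,0,0,0,0.3,0.17,0,0.115,0,0,0,0.3,0.17,0,0.115,0,0,0,0.3,0.17,0,0.115,0,0,0,0.3,0.17,0,0.115,0,0,0,0.3,0.17,0,0.115,0,0,0,0.3,0.17,0,0.115,0,0,0,0.3,0.17,0,0.115,0,0,0,0.3,0.17,0,0.115,0,0,0,0.3,0.14,0,0.115,0,0,0,0.3,0,0,0,0,0,0,0.3])

```text
time: 6.08
position: [0.5501, -0.1302, 0.1019]
tool_rot: [0.955, -0.015, 0.296, 0.003]
ft_force: [-0.6, -0.1, -0.2]
grip_width: 0.031
grip_force: 0.3
```

Run:
```python
from h import *
need([-30,-100,93])
a=robot.camera("scene")[170:320,200:400]
cv2.imwrite("pics/c3.png",cv2.resize(a,(800,600)))
```

```text
t 6.075 TCP [ 0.5501 -0.1302  0.1019] tip box [-64.3 -99.6  92.8] lead [-56.5 -99.6  98.2] low 0.0875 w 0.030993138530655686 F [-0.6 -0.1 -0.2]
axes in box [[0.825, 0.003, 0.566], [0.001, -1.0, 0.004], [0.566, -0.002, -0.825]]
jog units [0.71 0.01 0.48]
```

View pics/c3.png

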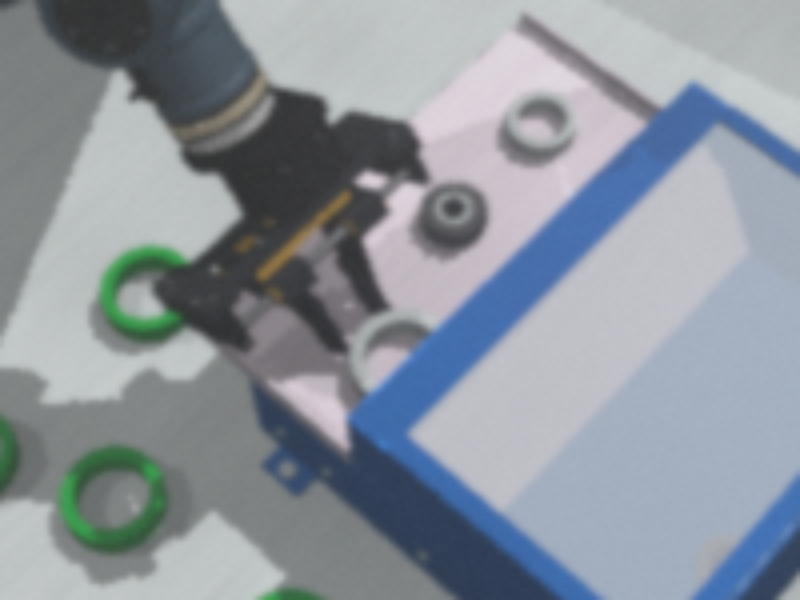

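The ring is straddled by the fingertips and is entering the mouth at (390,350). The gear at (453,207) and small ring at (538,127) are undisturbed. Pushing on.

Call:
jog_arm(motion=[0.15,0,0.105,0,0,0,0.3,0.15,0,0.105,0,0,0,0.3,0.15,0,0.105,0,0,0,0.3,0.15,0,0.105,0,0,0,0.3,0.15,0,0.105,0,0,0,0.3,0.15,0,0.105,0,0,0,0.3,0.15,0,0.1,0,0,0,0.3,0,0,0,0,0,0,0.3])

```text
time: 7.12
position: [0.6004, -0.1316, 0.101]
tool_rot: [0.955, -0.016, 0.295, 0.003]
ft_force: [-0.5, -0.3, 1.2]
grip_width: 0.0309
grip_force: 0.6
```

Run:
```python
from h import *
need([10,-100,93])
```

```text
t 7.125 TCP [ 0.6004 -0.1316  0.101 ] tip box [-14.  -99.3  92. ] lead [ -6.2 -99.3  97.3] low 0.0866 w 0.030889477298448483 F [-0.5 -0.3  1.2]
axes in box [[0.825, 0.002, 0.564], [0.0, -1.0, 0.004], [0.564, -0.003, -0.825]]
jog units [0.51 0.02 0.32]
```

Call:
jog_arm(motion=[0.13,0,0.08,0,0,0,0.3,0.13,0,0.08,0,0,0,0.3,0.13,0,0.08,0,0,0,0.3,0.1,0,0.07,0,0,0,0.3,0,0,0,0,0,0,0.3,0,0,0,0,0,0,0.3])

```text
time: 7.88
position: [0.6236, -0.1325, 0.1017]
tool_rot: [0.955, -0.016, 0.295, 0.003]
ft_force: [-1.2, 0.6, 0.1]
grip_width: 0.0304
grip_force: 0.2
```

Run:
```python
from h import *
need([16,-100,93])
a=robot.camera("scene")[170:350,200:440]
cv2.imwrite("pics/c4.png",cv2.resize(a,(800,600)))
```

```text
t 7.875 TCP [ 0.6236 -0.1325  0.1017] tip box [  9.2 -99.5  92.6] lead [ 17.1 -99.5  97.9] low 0.0872 w 0.030404285357187946 F [-1.2  0.6  0.1]
axes in box [[0.826, 0.002, 0.564], [-0.0, -1.0, 0.004], [0.564, -0.003, -0.826]]
jog units [0.15 0.01 0.09]
```

View pics/c4.png

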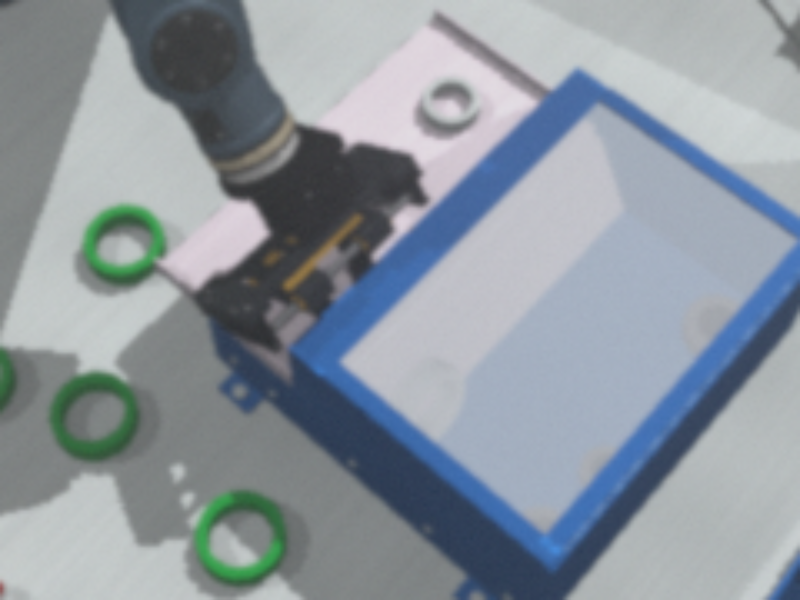

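The ring shows faintly through the lid, down on the slide at (432,388), so it has dropped past the edge. Drawing the fingers straight back.

Call:
jog_arm(motion=[-0.16,0,-0.11,0,0,0,0.3,-0.16,0,-0.11,0,0,0,0.3,-0.16,0,-0.11,0,0,0,0.3,-0.16,0,-0.11,0,0,0,0.3,-0.16,0,-0.11,0,0,0,0.3,-0.25,0,-0.17,0,0,0,0.3,-0.25,0,-0.17,0,0,0,0.3,-0.25,0,-0.17,0,0,0,0.3,-0.25,0,-0.17,0,0,0,0.3,-0.25,0,-0.17,0,0,0,0.3,-0.25,0,-0.17,0,0,0,0.3,-0.25,0,-0.17,0,0,0,0.3])

```text
time: 9.43
position: [0.5001, -0.1288, 0.1018]
tool_rot: [0.955, -0.016, 0.296, 0.003]
ft_force: [-0.0, -0.9, -0.2]
grip_width: 0.0303
grip_force: 0.0
```

Call:
jog_arm(motion=[-0.3,0,-0.4,0,0,0,0.3,-0.3,0,-0.6,0,0,0,0.3,-0.3,0,-0.8,0,0,0,0.3,-0.3,0,-0.8,0,0,0,0.3,-0.3,0,-0.8,0,0,0,0.3,0,0.7,-0.4,0,0,0,0.3,0,0.8,0,0,0,0,0.3,0,0.8,0,0,0,0,0.3,0,0.8,0,0,0,0,0.3,0,0.8,0,0,0,0,0.3,0,0,0,0,0,0,0.3,0,0,0,0,0,0,0.3])

```text
time: 10.92
position: [0.3677, -0.2824, 0.1954]
tool_rot: [0.956, -0.015, 0.293, 0.001]
ft_force: [-0.6, 0.4, 0.7]
grip_width: 0.0307
grip_force: 0.0
```

Run:
```python
from h import *
st()
a=robot.camera("scene")[170:360,220:460];b=robot.camera("top")[70:250,260:440]
cv2.imwrite("pics/c5.png",np.hstack([cv2.resize(a,(440,348)),cv2.resize(b,(348,348))]))
```

```text
t 10.925 TCP [ 0.3677 -0.2824  0.1954] tip box [-241.5 -257.9  186.3] lead [-233.6 -257.9  191.6] low 0.181 w 0.030674773497372423 F [-0.6  0.4  0.7]
axes in box [[0.828, 0.005, 0.56], [-0.0, -1.0, 0.009], [0.56, -0.008, -0.828]]
```

View pics/c5.png

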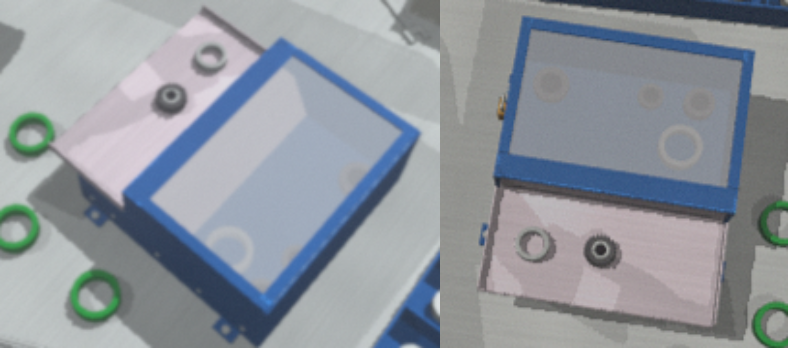

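The ring lies on the box floor (seen at (680,147) from above and (228,250) in the scene view). The shelf holds only the small ring and gear, both unmoved. The arm is clear and the mouth looks as it did at the start.

```bash
python3 -c "
from rig import robot
print(robot.hand_in())"
```

```text
the job is handed in; nothing more can be done
None
```

The big ring was pushed under the flap and now lies on the scrap box floor; the fingers are out, the flap looks shut, the small ring and gear are unmoved, and the job was handed in at about 11 s.

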